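Peel a parts tray and present it to the blow gun

TASK

Clear the line of the clamped blow gun by squeezing its trigger lever fully home for half a second and letting it spring right back; then peel the top tray off the sticky nested stack by its upright corner tab, lifting that corner well up (some 30 mm) while the opposite corner still rests in the stack, so that the tray underneath stays where it is. Finish while holding the tray by its tab, level, open side up and still, with its middle under the gun's nozzle and its floor about 90 mm below the nozzle's mouth, touching neither gun nor stack, and leave the other things on the bench where they are.

Things in the scene. Friction and masses are not known exactly. Their poses are not given: they have to be found in the camera images.
- stack: the fixed remainder of the tray stack: a 160 x 130 x 8 mm steel foot plate bolted to the bench, with three tray rims nested on it and the second and top tray above. Origin at the centre of the plate's underside; z up, x along the trays' 120 mm side, y along their 90 mm side.
- second (a joint): how far the second tray (under the top one) is dragged up out of the stack, m; 0 = in place. It cannot tip; it yields at about 7 N upward. Its 4 rubber bumpers grip the top tray's rim outside at x = +-40 mm, each dragging 2 to 3.5 N over the first 8 mm of lift: a straight pull brings both; turned up about the corner farthest from the tab, the top tray comes alone, at about 6 N.
- tray: the top tray, bare aluminium, open side up, 120 x 90 mm over the 8 mm high rim (x, y), 30 mm deep, 130 g. Origin: centre of its underside, 64 mm above the bench at the start; z out of the open side. Nested in the second tray with 2 mm to spare, its floor standing on four round lugs of that tray at (+-35, +-20) mm, 11 mm above that tray's floor.
- tray_tab (a point): middle of the top edge of the tray's only tab, an upright fin just outside its (+x, +y) corner; at (71, 53, 66) mm in the tray's frame. The fin is 10 mm thick, 24 mm long along the line from the tray's centre through that corner (36.9 deg from x towards y), its top 36 mm above the rim; nothing lies beside it. Axes as the tray's.
- tray_far (a point): underside of the top tray's floor at the corner farthest from the tab, (-44, -30, 0) mm in the tray's frame
- tray_mid (a point): centre of the top tray's inner floor, 3 mm above its origin
- gun: an air blow gun clamped level on a fixed stand: a tube handle of 30 mm diameter, axis 215 mm above the bench, along this body's y; at its -y end a thin nozzle that reaches to y = -150 mm and bends straight down there; a post and clamp block (42 wide, 26 long, 44 mm high) at y = +92 mm. Origin on the bench under the handle's middle; z up.
- grip_mid (a point): point on the axis of the gun's handle where to squeeze, at (0, 20, 215) mm in the gun's frame. There the handle with its trigger lever is about 54 mm wide across the gun's x, from x = +15 to x = -39 mm, and about 42 mm when squeezed. This point's axes are the gun's.
- trigger (a joint): the sprung trigger lever, a steel bar 105 x 20 x 7 mm on the -x side of the gun's handle, hinged at its nozzle end (gun frame (-21, -50, 215) mm) and standing off at the free end. 0 rad = released, 0.2 rad = squeezed home; it springs back by itself. At the squeezing point it takes 3.5 N to start, 8 N to bring home.
- nozzle_tip (a point): mouth of the gun's nozzle, pointing straight down, 187 mm above the bench, at (0, -150, 187) mm in the gun's frame
- grinder: bystander: a steel air die grinder lying down, 190 mm long, 42 mm high; origin at the centre of its underside, or where it lies on the bench
- pad: bystander: a black rubber sanding pad, 76 mm across, 30 mm high; origin at the centre of its underside, or where it lies on the bench
- can: bystander: an upright tin can, 62 mm across, 150 mm high; origin at the centre of its underside, or where it lies on the bench
- carton: bystander: a cardboard carton 120 x 90 x 50 mm; origin at the centre of its underside, or where it lies on the bench
- wrench: bystander: a steel wrench lying flat; origin at the centre of its underside, or where it lies on the bench
- jar: bystander: a glass jar, 60 mm across, 60 mm high; origin at the centre of its underside, or where it lies on the bench
- coupler: bystander: a brass hose coupler standing up, 28 mm across, 46 mm high; origin at the centre of its underside, or where it lies on the bench

How it is judged (in metres and radians):
On the way, in this order (a step that is already met when the one before it is completed fails the run):
1. the trigger lever is squeezed home (value of joint trigger above 0.16 rad), for 0.2 s.
2. the trigger lever has sprung back (value of joint trigger below 0.03 rad), for 0.1 s.
3. the tab corner of the top tray is up by 20 mm or more with the opposite corner still down in the stack (within 10 mm of where it sat) (z of tray_tab in the frame of stack above 0.15 m and z of tray_far in the frame of stack below 0.074 m and horizontal distance between tray_far and stack below 0.075 m), for 0.1 s.
At the end, for the whole second after the job is handed in: Fingers hold the tray still, within 15 deg of level, its middle within 40 mm of the point under the nozzle, its floor 50 to 130 mm below the mouth, touching neither gun nor stack; trigger released, second tray under 8 mm and bystanders under 30 mm out of place (contact force between the fingers and tray above 2 N and angle between tray's own z axis and vertical below 0.26 rad and horizontal distance between tray_mid and nozzle_tip below 0.04 m and z of tray_mid in the frame of nozzle_tip between -0.13 and -0.05 m and contact force between tray and gun below 0.2 N and contact force between tray and stack below 0.2 N and linear speed of tray below 0.03 m/s and value of joint trigger below 0.03 rad and value of joint second below 0.008 m and not (distance of any of grinder, pad, can, carton, wrench, jar, coupler from where it was at the start of the episode above 0.03 m)); the arm keeps its last pose, push and grip.
It fails at once if the second tray is dragged up out of the stack (8 mm or more) (value of joint second above 0.008 m).
It fails at once if a bystander is moved by more than 30 mm (distance of any of grinder, pad, can, carton, wrench, jar, coupler from where it was at the start of the episode above 0.03 m).
It also fails if it takes over 58 s, if anything falls off the work surface, if the arm or the gripper's body presses on something with over 40 N, if the wrist force passes 120 N, or if a joint passes its speed limit or range.

ROBOT

A 6-joint arm with a two-finger parallel gripper is mounted at the origin on the work surface. World frame = base frame: x ahead of the robot, y to its left, z up, the work surface at z = 0. Lengths are in mm, angles in rad, forces in N, time in s.
With the tool pointing down it reaches from about 200 to 875 mm from the base axis. Payload 3.4 kg.
Tool frame: the origin (TCP) lies between the finger pads; the fingertips stand arm.tip_reach ahead of it and the grasp point (between the pads) lies 8 mm behind it (arm.tip_reach is the distance from the TCP to the fingertips, in mm); z points along the fingers, y is the line along which they close (so a half turn about z gives the same grasp; the last joint's range is limited). The gripper opens to 94 mm and grips with 3 to 60 N. Pads are 16 mm wide; open, the fingers measure 119 mm over their backs; the gripper's body (75 mm by 177 mm) begins 78 mm behind the grasp point.
Start: joints at [0.99, 0.276, 1.505, -0, 1.361, -0.121], TCP at [255.189, 515.309, 216.493] pointing down, gripper open.
Joint ranges: [-2.89, 2.89], [-0.75, 2.08], [0.22, 2.7], [-1.18, 4.32], [0.11, 2.71], [-2.7, 2.7]. Speed limits (rad/s): [2.57, 2.57, 3.14, 3.14, 3.14, 3.14].

INTERFACE

Orientations are given as a unit quaternion [w, x, y, z].
In Python, from bench import arm gives the robot as it stands.
- The arm moves only by the tool apply_moves, never from a script. Its argument "deltas" is a list of rows, each an object with "dr": the turn, a rotation vector about the world's x, y, z in degrees, a list of three; "offset": the shift along the world's x, y, z in mm, a list of three; "hand": the opening, from 0 (shut) to 1 (fully open). A call has 1 to 20 rows; each row shifts and turns the commanded pose from where the row before left it; what a row does not reach is not made up. A row lasts 1/12 s, in which the tool goes at most 41.7 mm and 7.16 degrees, less where a joint would pass 70% of its speed; a pose out of reach is approached as far as the arm can. A call with a gripper value outside its range is refused whole. The fingers move at their own pace and stop on an object; the grip force is fixed at half the most. Time passes only in rows, so rows that do not move let the fingers close. It gives the time, the measured TCP pose, the force, the opening and the grip force at its end, in the units of the state.
- arm.get_obs(): the state, without advancing time (a new reading comes with each control period).
- arm.read_camera(name): name is "side" or "top" or "wrist"; returns the picture (480x640x3 uint8, red, green, blue); there is no depth.
- arm.calibration(name): a dict with "K" (3x3 intrinsics, pixels), "R" (3x3) and "t" (3): a world point X has camera coordinates R X + t; the wrist camera has in their place "hand_eye" (4x4, takes a point from camera to tool coordinates, whose origin is the TCP and whose axes are the flange's). Camera axes: x right, y down, z forward; pixel columns grow to the right and rows downward; lengths in mm; the calibration is good to about 2 mm. A picture is of the moment at which its call begins: read the wrist's pose just before it. calibration takes no time and is no camera call.
- arm.finish_job(): hands the job in; it is judged then, once.
The state is a dict: "t": time; "joint_pos": joint angles; "joint_velocities": joint speeds; "effort": joint torques, N m; "tcp_pos": TCP position; "ee_rot": TCP orientation; "wrist_force": force on the tool from outside, world axes, zero at the start; "ft_torque": the same for the moment, N m; "grip_width": opening from 0.0 (shut) to 1.0 (fully open); "finger_force": force on a finger pad.
Only numpy, scipy, OpenCV 4.12 (cv2) and the standard library are available. Lean on these libraries where they do the work, as an engineer would, in place of code of your own. Each camera call takes 0.05 s, during which the arm holds its last target. There are 200 camera calls.

## Working session

There is one attempt and no reset: what is moved stays moved. The work goes in short steps, Python scripts to look and compute and a tool call to move; the robot and the scene stay as the last step left them, time stands still between calls to the robot, and variables do not carry over. Pictures are saved under pics/ and viewed, at most 10 in all, crops included, and the job is handed in when it is done.

Besides the shell and the picture viewer there is one more tool, called in YAML: its name, and indented under it one key for each argument. apply_moves: Moves the arm, as the interface text tells. Its arguments: {"type":"object","properties":{"deltas":{"type":"array","items":{"type":"object","properties":{"dr":{"type":"array","items":{"type":"number"}},"offset":{"type":"array","items":{"type":"number"}},"hand":{"type":"number"}}}}},"required":["deltas"]}

```bash
mkdir -p pics; ls; python3 - <<'E'
from bench import arm
import cv2
print(arm.tip_reach, arm.get_obs())
for n in ("side","top"):
    im=arm.read_camera(n); cv2.imwrite(f"pics/{n}0.png",im[:,:,::-1]); print(n,arm.calibration(n))
print(arm.calibration("wrist"))
E
```

```text
pics
11.0 {'t': 0.0, 'joint_pos': array([ 9.90006596e-01,  2.76550835e-01,  1.50611504e+00,  5.64178260e-06,
        1.36072943e+00, -1.21009867e-01]), 'joint_velocities': array([ 7.99676302e-04, -9.75445594e-04, -5.67174852e-05, -1.27975075e-03,
        1.46465477e-04, -1.24084315e-03]), 'effort': array([-3.48312251e-04, -4.04599643e+01, -2.37226206e+01,  6.99056452e-02,
        3.46455944e-02, -1.55831899e-04]), 'tcp_pos': array([254.85491923, 514.8102924 , 215.63714543]), 'ee_rot': array([-3.12414869e-04,  2.27870835e-01,  9.73690952e-01, -8.45454935e-04]), 'wrist_force': array([-0.36872364,  0.70814155,  0.1899281 ]), 'ft_torque': array([-0.05829673, -0.00733609, -0.0426142 ]), 'finger_force': 0.0, 'grip_width': 0.9961889664173693}
side {'K': array([[499.58019765,   0.        , 317.84513   ],
       [  0.        , 499.58019765, 239.94631874],
       [  0.        ,   0.        ,   1.        ]]), 'R': array([[ 0.89577804, -0.44432391,  0.01256854],
       [-0.23126466, -0.490015  , -0.84047722],
       [ 0.37960289,  0.74997438, -0.54170109]]), 't': array([-481.70522916,  254.16256
[... 211 characters left out ...]
, -0.99994387, -0.00917518],
       [-0.98724682,  0.00669072, -0.15905645],
       [ 0.15910891,  0.0082154 , -0.98722685]]), 't': array([  46.01407924,  576.16161857, 1125.69542977])}
{'K': array([[429.09162892,   0.        , 320.602282  ],
       [  0.        , 429.09162892, 242.79317096],
       [  0.        ,   0.        ,   1.        ]]), 'hand_eye': array([[-7.71720239e-04, -9.60363801e-01, -2.78748585e-01,
         7.96240661e+01],
       [ 9.99999327e-01, -4.99815499e-04, -1.04651655e-03,
        -8.49010410e-01],
       [ 8.65713745e-04, -2.78749205e-01,  9.60363541e-01,
        -1.68871651e+02],
       [ 0.00000000e+00,  0.00000000e+00,  0.00000000e+00,
         1.00000000e+00]])}
```

View pics/top0.png

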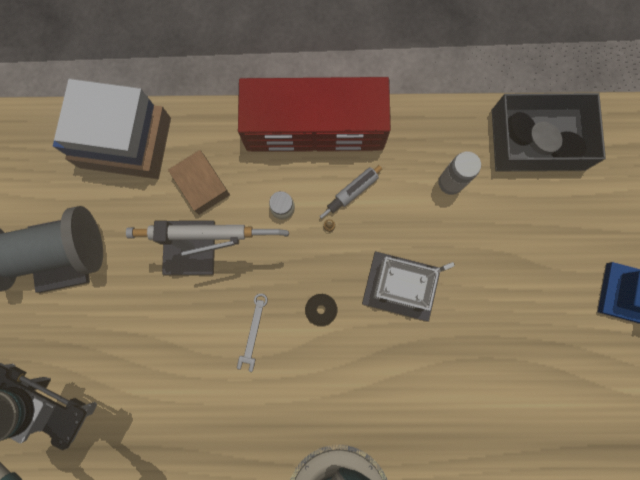

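View pics/side0.png

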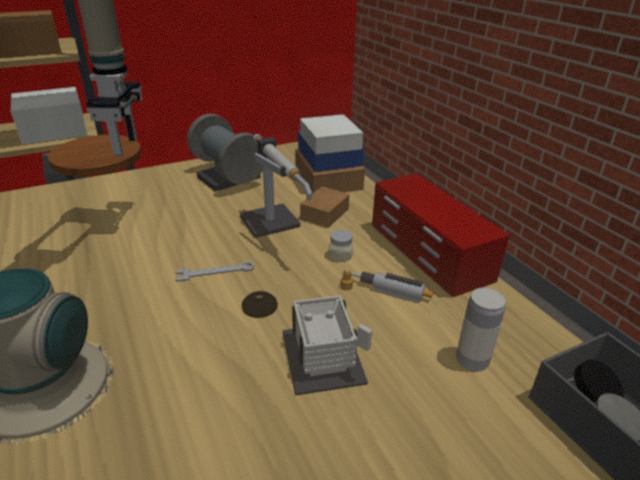

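The top view shows the gun handle at about (165–245, 232), its nozzle end near (286, 233) and the lever below it. The tray stack is at (403, 286), with its tab at (447, 267). The side view shows the nozzle mouth near (309, 192) and the tab near (364, 337). I'll zoom in to get accurate pixels.

```bash
python3 - <<'E'
import cv2,numpy as np
t=cv2.imread("pics/top0.png"); s=cv2.imread("pics/side0.png")
def crop(im,x,y,w,h,W,H):
    o=cv2.resize(im[y:y+h,x:x+w],(W,H),interpolation=cv2.INTER_CUBIC); k=W/w
    for i in range((x+9)//10*10,x+w,10):
        cv2.line(o,(int((i-x+.5)*k),0),(int((i-x+.5)*k),4 if i%50 else 14),(0,0,255),1)
        if i%20==0: cv2.putText(o,str(i),(int((i-x)*k),24),0,.35,(0,0,255),1)
    for j in range((y+9)//10*10,y+h,10):
        cv2.line(o,(0,int((j-y+.5)*k)),(8,int((j-y+.5)*k)),(0,0,255),1)
        if j%20==0: cv2.putText(o,str(j),(10,int((j-y+.5)*k)+4),0,.35,(0,0,255),1)
    return o
a=np.vstack([crop(t,120,210,200,75,800,300),np.hstack([crop(s,240,130,80,60,400,300),crop(s,270,160,60,45,400,300)])])
b=np.hstack([crop(t,360,245,100,80,500,400),crop(s,280,280,100,133,300,400)])
cv2.imwrite("pics/a.png",a);cv2.imwrite("pics/b.png",b)
E
```

```text
(no output)
```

View pics/a.png

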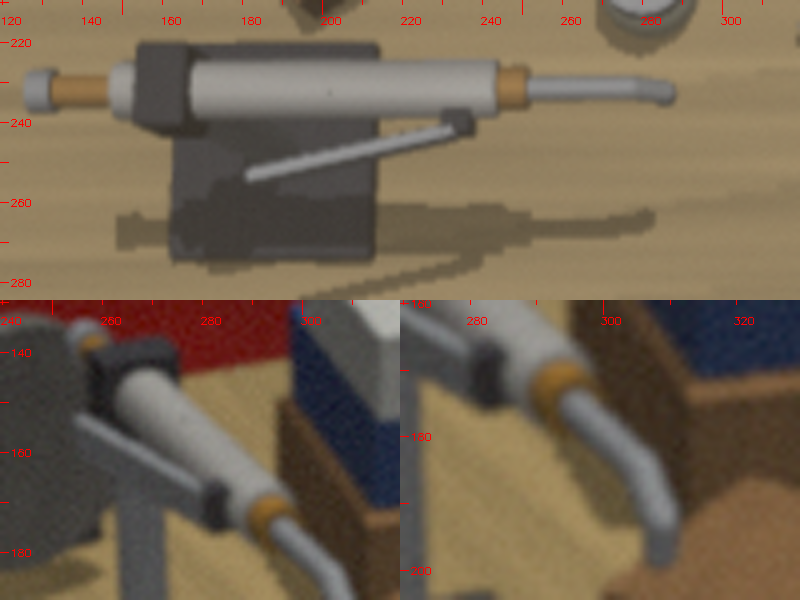

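View pics/b.png

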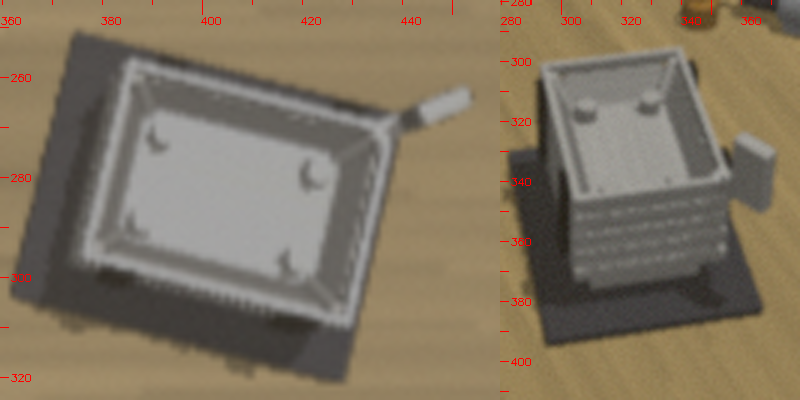

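```bash
cat >h.py <<'E'
import numpy as np
from bench import arm
def ray(n,px):
    c=arm.calibration(n);K,R,t=map(np.array,(c['K'],c['R'],c['t']))
    d=R.T@np.linalg.inv(K)@np.array([px[0],px[1],1.]);return -R.T@t,d
def onz(n,px,z):
    o,d=ray(n,px);return o+d*(z-o[2])/d[2]
def tri(a,b):
    (o,d),(p,e)=ray("top",a),ray("side",b)
    s=np.linalg.lstsq(np.c_[d,-e],p-o,rcond=None)[0];A=o+d*s[0];B=p+e*s[1];return (A+B)/2,np.linalg.norm(A-B)
E
python3 - <<'E'
from h import *
np.set_printoptions(precision=1,suppress=True)
print("rim top")
C=np.array([onz("top",p,94) for p in [(386,256.6),(438,270.6),(429.6,310),(378,297.4)]])
print(C,C.mean(0)); e=C-np.roll(C,-1,0); print(np.linalg.norm(e,axis=1),np.degrees(np.arctan2(e[:,1],e[:,0])))
S=np.array([onz("side",p,94) for p in [(295,302),(340,297),(355,339),(305.5,345.5)]]);print("side rim",S,S.mean(0))
print("plate",*[onz("top",p,8) for p in [(375.6,251),(362.4,304.4),(429,321)]])
print("tab",onz("top",(449.2,265.2),130),onz("side",(365,327.3),130),tri((449.2,265.2),(365,327.3)))
ll=[onz("top",p,130) for p in [(443.5,269),(453,264)]];print(ll)
print("tip",onz("side",(309,200),187),onz("top",(288,233),200),tri((287,233),(308.5,197)))
for p in [(168,232),(244,232)]: print("handle",onz("top",p,215))
print(onz("top",(153,230),232),"lever",onz("top",(181.5,254),215),onz("top",(234,241),215))
print("side handle",onz("side",(297,170),215))
print("coupler,jar,can",onz("top",(330,227),46),onz("top",(281,202),60),onz("top",(466,164),150),"grinder",onz("top",(350,190),25))
E
```

```text
rim top
[[ 529.  -108.4   94. ]
 [ 497.4 -221.    94. ]
 [ 412.3 -199.3   94. ]
 [ 439.9  -88.7   94. ]] [ 469.6 -154.3   94. ]
[117.   87.9 114.   91.2] [  74.4  -14.3 -104.1  167.5]
side rim [[ 445.6  -87.7   94. ]
 [ 528.  -110.9   94. ]
 [ 497.6 -220.1   94. ]
 [ 415.5 -197.6   94. ]] [ 471.7 -154.1   94. ]
plate [553.3 -95.1   8. ] [427.8 -61.4   8. ] [ 388.8 -214.9    8. ]
tab [ 505.2 -236.9  130. ] [ 505.6 -235.2  130. ] (array([ 504.9, -236.5,  131.4]), np.float64(0.39639655559295006))
[array([ 497.3, -224.5,  130. ]), array([ 507.7, -245.1,  130. ])]
tip [566.  104.8 187. ] [564.6 100.1 200. ] (array([564.6, 102.7, 195.7]), np.float64(1.5237141902104931))
handle [565.6 336.8 215. ]
handle [564.6 186.1 215. ]
[566.8 361.  232. ] lever [521.5 308.4 215. ] [546.7 205.6 215. ]
side handle [580.4 197.8 215. ]
coupler,jar,can [604.8  13.2  46. ] [661.7 125.9  60. ] [ 720.9 -278.   150. ] grinder [698.1 -35.7  25. ]
```

Both views agree:
- **Stack:** centre about (471, -154), yaw about -105°. That predicts the tab at (504, -236), and I measured (505, -236).
- **Gun:** axis at x≈565.5, with its y along world y, and the nozzle mouth at (565.5, 105).
- **Squeeze point:** about (565, 275, 215).

Next I move above the gun.

apply_moves:
  deltas:
    - {"offset": [0, 0, 40], "dr": [0, 0, 0], "hand": 1}
    - {"offset": [0, 0, 40], "dr": [0, 0, 0], "hand": 1}
    - {"offset": [0, 0, 40], "dr": [0, 0, 0], "hand": 1}
    - {"offset": [21.8, -17.2, 0], "dr": [0, 0, -4.55], "hand": 1}
    - {"offset": [21.8, -17.2, 0], "dr": [0, 0, -4.55], "hand": 1}
    - {"offset": [21.8, -17.2, 0], "dr": [0, 0, -4.55], "hand": 1}
    - {"offset": [21.8, -17.2, 0], "dr": [0, 0, -4.55], "hand": 1}
    - {"offset": [21.8, -17.2, 0], "dr": [0, 0, -4.55], "hand": 1}
    - {"offset": [21.8, -17.2, 0], "dr": [0, 0, -4.55], "hand": 1}
    - {"offset": [21.8, -17.2, 0], "dr": [0, 0, -4.55], "hand": 1}
    - {"offset": [21.8, -17.2, 0], "dr": [0, 0, -4.55], "hand": 1}
    - {"offset": [21.8, -17.2, 0], "dr": [0, 0, -4.55], "hand": 1}
    - {"offset": [21.8, -17.2, 0], "dr": [0, 0, -4.55], "hand": 1}
    - {"offset": [21.8, -17.2, 0], "dr": [0, 0, -4.55], "hand": 1}
    - {"offset": [21.8, -17.2, 0], "dr": [0, 0, -4.55], "hand": 1}
    - {"offset": [21.8, -17.2, 0], "dr": [0, 0, -4.55], "hand": 1}
    - {"offset": [21.8, -17.2, 0], "dr": [0, 0, -4.55], "hand": 1}
    - {"offset": [0, 0, 0], "dr": [0, 0, 0], "hand": 1}
    - {"offset": [0, 0, 0], "dr": [0, 0, 0], "hand": 1}

```text
t: 1.68
tcp_pos: [561.0, 273.6, 335.3]
ee_rot: [-0.001, 0.708, 0.706, -0.001]
wrist_force: [0.2, 0.9, -0.2]
grip_width: 1.002
finger_force: 0.0
```

```bash
python3 - <<'E'
from h import *
import cv2
from scipy.spatial.transform import Rotation as Ro
o=arm.get_obs();im=arm.read_camera("wrist");cv2.imwrite("pics/w1.png",im[:,:,::-1])
R=Ro.from_quat(o['ee_rot'],scalar_first=True).as_matrix();print(o['t'],o['tcp_pos'],R.round(3))
c=arm.calibration("wrist");H=np.array(c['hand_eye']);K=np.array(c['K'])
T=np.eye(4);T[:3,:3]=R;T[:3,3]=o['tcp_pos'];W=np.linalg.inv(T@H)
for X in [(565.5,275,230),(580.5,275,215),(550.5,275,215),(526.5,275,215),(565.5,333,237),(565.5,190,230),(521.5,308,215)]:
    p=K@(W@np.r_[X,1])[:3];print(X,(p[:2]/p[2]).round(1))
E
```

```text
1.6833 [561.02157527 273.55397968 335.29535274] [[ 0.002  1.    -0.002]
 [ 1.    -0.002 -0.   ]
 [-0.    -0.002 -1.   ]]
(565.5, 275, 230) [326.1 240.7]
(580.5, 275, 215) [347.4 234.7]
(550.5, 275, 215) [304.4 234.8]
(526.5, 275, 215) [270.  234.9]
(565.5, 333, 237) [326.2 152.6]
(565.5, 190, 230) [326.  354.2]
(521.5, 308, 215) [260.9 187.9]
```

View pics/w1.png

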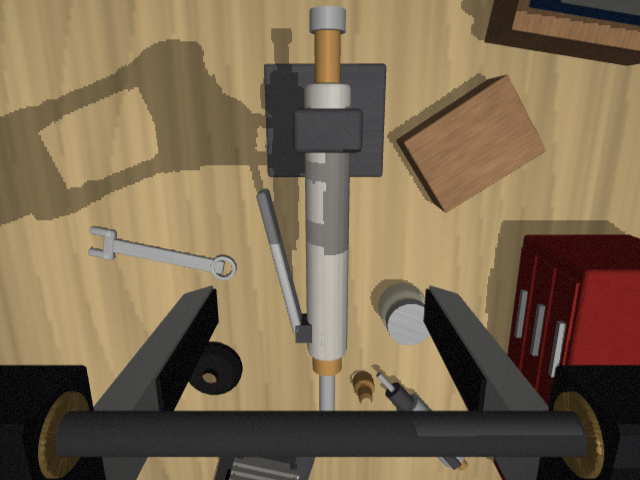

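The wrist view matches the prediction: handle edges at columns 305–348, and the lever's free end at (263, 192) against a predicted (261, 188). I descend and squeeze.

apply_moves:
  deltas:
    - {"offset": [0, 0, -30], "dr": [0, 0, 0], "hand": 1}
    - {"offset": [0, 0, -30], "dr": [0, 0, 0], "hand": 1}
    - {"offset": [0, 0, -30], "dr": [0, 0, 0], "hand": 1}
    - {"offset": [0, 0, -20], "dr": [0, 0, 0], "hand": 1}
    - {"offset": [0, 0, -18], "dr": [0, 0, 0], "hand": 1}
    - {"offset": [0, 0, 0], "dr": [0, 0, 0], "hand": 1}
    - {"offset": [0, 0, 0], "dr": [0, 0, 0], "hand": 0.5}
    - {"offset": [0, 0, 0], "dr": [0, 0, 0], "hand": 0.3}
    - {"offset": [0, 0, 0], "dr": [0, 0, 0], "hand": 0.3}
    - {"offset": [0, 0, 0], "dr": [0, 0, 0], "hand": 0.3}
    - {"offset": [0, 0, 0], "dr": [0, 0, 0], "hand": 0.3}

```text
t: 2.65
tcp_pos: [559.0, 275.3, 209.6]
ee_rot: [-0.001, 0.707, 0.707, -0.0]
wrist_force: [-4.4, 2.7, 2.1]
grip_width: 0.677
finger_force: 2.1
```

apply_moves:
  deltas:
    - {"offset": [0, 0, 0], "dr": [0, 0, 0], "hand": 0}
    - {"offset": [0, 0, 0], "dr": [0, 0, 0], "hand": 0}
    - {"offset": [0, 0, 0], "dr": [0, 0, 0], "hand": 0}
    - {"offset": [0, 0, 0], "dr": [0, 0, 0], "hand": 0}
    - {"offset": [0, 0, 0], "dr": [0, 0, 0], "hand": 0}
    - {"offset": [0, 0, 0], "dr": [0, 0, 0], "hand": 0}
    - {"offset": [0, 0, 0], "dr": [0, 0, 0], "hand": 0}
    - {"offset": [0, 0, 0], "dr": [0, 0, 0], "hand": 0}

```text
t: 3.32
tcp_pos: [559.9, 275.8, 208.9]
ee_rot: [-0.001, 0.707, 0.707, 0.001]
wrist_force: [-3.8, 3.8, 2.9]
grip_width: 0.424
finger_force: 30.0
```

Opening is now about 40 mm at 30 N, so the lever is home. I hold a little longer, then release and rise.

apply_moves:
  deltas:
    - {"offset": [0, 0, 0], "dr": [0, 0, 0], "hand": 0}
    - {"offset": [0, 0, 0], "dr": [0, 0, 0], "hand": 0}
    - {"offset": [0, 0, 0], "dr": [0, 0, 0], "hand": 0}
    - {"offset": [0, 0, 0], "dr": [0, 0, 0], "hand": 0}
    - {"offset": [0, 0, 0], "dr": [0, 0, 0], "hand": 0}
    - {"offset": [0, 0, 0], "dr": [0, 0, 0], "hand": 0}
    - {"offset": [0, 0, 0], "dr": [0, 0, 0], "hand": 1}
    - {"offset": [0, 0, 0], "dr": [0, 0, 0], "hand": 1}
    - {"offset": [0, 0, 0], "dr": [0, 0, 0], "hand": 1}
    - {"offset": [0, 0, 0], "dr": [0, 0, 0], "hand": 1}
    - {"offset": [0, 0, 0], "dr": [0, 0, 0], "hand": 1}
    - {"offset": [0, 0, 0], "dr": [0, 0, 0], "hand": 1}
    - {"offset": [0, 0, 0], "dr": [0, 0, 0], "hand": 1}
    - {"offset": [0, 0, 0], "dr": [0, 0, 0], "hand": 1}
    - {"offset": [0, 0, 0], "dr": [0, 0, 0], "hand": 1}
    - {"offset": [0, 0, 0], "dr": [0, 0, 0], "hand": 1}

```text
t: 4.65
tcp_pos: [561.0, 274.5, 208.4]
ee_rot: [0.0, 0.707, 0.707, 0.0]
wrist_force: [-0.3, 0.7, -0.3]
grip_width: 0.999
finger_force: 0.0
```

apply_moves:
  deltas:
    - {"offset": [0, 0, 30], "dr": [0, 0, 0], "hand": 1}
    - {"offset": [0, 0, 30], "dr": [0, 0, 0], "hand": 1}
    - {"offset": [0, 0, 30], "dr": [0, 0, 0], "hand": 1}
    - {"offset": [-3.5, -31.9, 20], "dr": [0, 0, 1.375], "hand": 1}
    - {"offset": [-3.5, -31.9, 0], "dr": [0, 0, 1.375], "hand": 1}
    - {"offset": [-3.5, -31.9, 0], "dr": [0, 0, 1.375], "hand": 1}
    - {"offset": [-3.5, -31.9, 0], "dr": [0, 0, 1.375], "hand": 1}
    - {"offset": [-3.5, -31.9, 0], "dr": [0, 0, 1.375], "hand": 1}
    - {"offset": [-3.5, -31.9, 0], "dr": [0, 0, 1.375], "hand": 1}
    - {"offset": [-3.5, -31.9, 0], "dr": [0, 0, 1.375], "hand": 1}
    - {"offset": [-3.5, -31.9, 0], "dr": [0, 0, 1.375], "hand": 1}
    - {"offset": [-3.5, -31.9, 0], "dr": [0, 0, 1.375], "hand": 1}
    - {"offset": [-3.5, -31.9, 0], "dr": [0, 0, 1.375], "hand": 1}
    - {"offset": [-3.5, -31.9, 0], "dr": [0, 0, 1.375], "hand": 1}
    - {"offset": [-3.5, -31.9, 0], "dr": [0, 0, 1.375], "hand": 1}
    - {"offset": [-3.5, -31.9, 0], "dr": [0, 0, 1.375], "hand": 1}
    - {"offset": [-3.5, -31.9, 0], "dr": [0, 0, 1.375], "hand": 1}
    - {"offset": [-3.5, -31.9, 0], "dr": [0, 0, 1.375], "hand": 1}
    - {"offset": [-3.5, -31.9, 0], "dr": [0, 0, 1.375], "hand": 1}

```text
t: 6.23
tcp_pos: [504.2, -237.7, 318.6]
ee_rot: [0.0, 0.559, 0.829, -0.0]
wrist_force: [-0.0, 0.6, 0.1]
grip_width: 0.999
finger_force: 0.0
```

apply_moves:
  deltas:
    - {"offset": [0, 0, -30], "dr": [0, 0, 0], "hand": 1}
    - {"offset": [0, 0, -30], "dr": [0, 0, 0], "hand": 1}
    - {"offset": [0, 0, -30], "dr": [0, 0, 0], "hand": 0.8}
    - {"offset": [0, 0, -10], "dr": [0, 0, 0], "hand": 0.7}
    - {"offset": [0, 0, 0], "dr": [0, 0, 0], "hand": 0.7}
    - {"offset": [0, 0, 0], "dr": [0, 0, 0], "hand": 0.7}

```text
t: 6.73
tcp_pos: [504.9, -236.1, 219.1]
ee_rot: [0.0, 0.559, 0.829, 0.0]
wrist_force: [1.0, 0.2, 0.3]
grip_width: 0.751
finger_force: 0.0
```

```bash
python3 - <<'E'
from h import *
import cv2
from scipy.spatial.transform import Rotation as Ro
o=arm.get_obs();im=arm.read_camera("wrist")
R=Ro.from_quat(o['ee_rot'],scalar_first=True).as_matrix();print(o['t'],o['tcp_pos'],R.round(3))
c=arm.calibration("wrist");H=np.array(c['hand_eye']);K=np.array(c['K'])
T=np.eye(4);T[:3,:3]=R;T[:3,3]=o['tcp_pos'];W=np.linalg.inv(T@H)
im=im[:,:,::-1].copy()
a=np.radians(-105);X=np.array([np.cos(a),np.sin(a)]);Y=np.array([-X[1],X[0]])
for x,y,z in [(71,53,130),(61.4,45.8,130),(80.6,60.2,130),(60,45,94),(60,-45,94),(-60,45,94),(-60,-45,94)]:
    P=np.r_[np.array([471,-154])+x*X+y*Y,z,1];p=K@(W@P)[:3];p=p[:2]/p[2];cv2.drawMarker(im,tuple(p.round().astype(int).tolist()),(0,0,255),0,8,1);print(P.round(1),p.round())
cv2.imwrite("pics/w2.png",im)
E
```

```text
6.7333 [ 504.86480123 -236.1021864   219.08635092] [[-0.374  0.927  0.001]
 [ 0.927  0.374 -0.   ]
 [-0.001  0.    -1.   ]]
[ 503.8 -236.3  130.     1. ] [318. 249.]
[ 499.3 -225.2  130.     1. ] [318. 231.]
[ 508.3 -247.4  130.     1. ] [318. 267.]
[ 498.9 -223.6   94.     1. ] [319. 216.]
[ 412.  -200.3   94.     1. ] [211. 136.]
[ 530.  -107.7   94.     1. ] [432.  68.]
[443.1 -84.4  94.    1. ] [319. -28.]
```

View pics/w2.png

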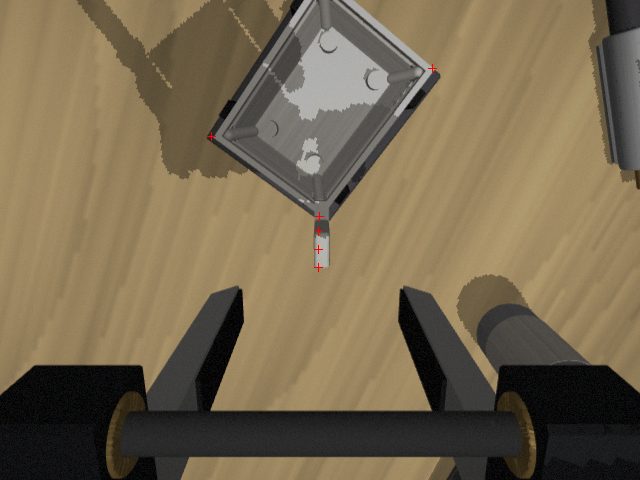

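The fin is in line with the tool and sits about 2 mm to the right of the prediction (column 321 against 318). I correct by 1 mm, descend and grip.

apply_moves:
  deltas:
    - {"offset": [1, 0.4, -30], "dr": [0, 0, 0], "hand": 0.6}
    - {"offset": [0, 0, -30], "dr": [0, 0, 0], "hand": 0.6}
    - {"offset": [0, 0, -25], "dr": [0, 0, 0], "hand": 0.5}
    - {"offset": [0, 0, -13], "dr": [0, 0, 0], "hand": 0.4}
    - {"offset": [0, 0, -10], "dr": [0, 0, 0], "hand": 0.4}
    - {"offset": [0, 0, 0], "dr": [0, 0, 0], "hand": 0.3}
    - {"offset": [0, 0, 0], "dr": [0, 0, 0], "hand": 0}
    - {"offset": [0, 0, 0], "dr": [0, 0, 0], "hand": 0}
    - {"offset": [0, 0, 0], "dr": [0, 0, 0], "hand": 0}
    - {"offset": [0, 0, 0], "dr": [0, 0, 0], "hand": 0}
    - {"offset": [0, 0, 0], "dr": [0, 0, 0], "hand": 0}
    - {"offset": [0, 0, 0], "dr": [0, 0, 0], "hand": 0}
    - {"offset": [0, 0, 0], "dr": [0, 0, 0], "hand": 0}
    - {"offset": [0, 0, 0], "dr": [0, 0, 0], "hand": 0}

```text
t: 7.95
tcp_pos: [505.9, -236.4, 111.9]
ee_rot: [0.001, 0.559, 0.829, -0.0]
wrist_force: [-1.1, -1.7, 6.3]
grip_width: 0.108
finger_force: 30.0
```

Grip on the fin is good: 10 mm opening at 30 N. Now I peel in small turns about the far corner.

apply_moves:
  deltas:
    - {"offset": [-0.37, 0.95, 3.48], "dr": [-1.3, -0.52, 0], "hand": 0}
    - {"offset": [-0.37, 0.95, 3.48], "dr": [-1.3, -0.52, 0], "hand": 0}
    - {"offset": [-0.37, 0.95, 3.48], "dr": [-1.3, -0.52, 0], "hand": 0}
    - {"offset": [0, 0, 0], "dr": [0, 0, 0], "hand": 0}

```text
t: 8.28
tcp_pos: [504.9, -232.6, 122.0]
ee_rot: [0.033, 0.558, 0.829, -0.021]
wrist_force: [1.6, -2.5, -1.8]
grip_width: 0.105
finger_force: 30.0
```

apply_moves:
  deltas:
    - {"offset": [-0.37, 0.95, 3.48], "dr": [-1.3, -0.52, 0], "hand": 0}
    - {"offset": [-0.37, 0.95, 3.48], "dr": [-1.3, -0.52, 0], "hand": 0}
    - {"offset": [-0.52, 1.33, 3.33], "dr": [-1.3, -0.52, 0], "hand": 0}
    - {"offset": [-0.52, 1.33, 3.33], "dr": [-1.3, -0.52, 0], "hand": 0}
    - {"offset": [-0.52, 1.33, 3.33], "dr": [-1.3, -0.52, 0], "hand": 0}
    - {"offset": [0, 0, 0], "dr": [0, 0, 0], "hand": 0}

```text
t: 8.78
tcp_pos: [502.8, -227.0, 139.6]
ee_rot: [0.084, 0.556, 0.825, -0.056]
wrist_force: [3.4, -5.3, -1.7]
grip_width: 0.107
finger_force: 30.0
```

```bash
python3 - <<'E'
from bench import arm
import cv2
o=arm.get_obs();print(o['tcp_pos'],o['wrist_force'])
im=arm.read_camera("side")[:,:,::-1][270:400,270:400];im2=arm.read_camera("wrist")[:,:,::-1]
import numpy as np
cv2.imwrite("pics/p3.png",np.hstack([cv2.resize(im,(400,400)),cv2.resize(im2,(400,300))[[*range(300)]+[0]*100]]))
E
```

```text
[ 502.83126514 -227.01313546  139.58247841] [ 3.38173259 -5.34809627 -1.65751681]
```

View pics/p3.png

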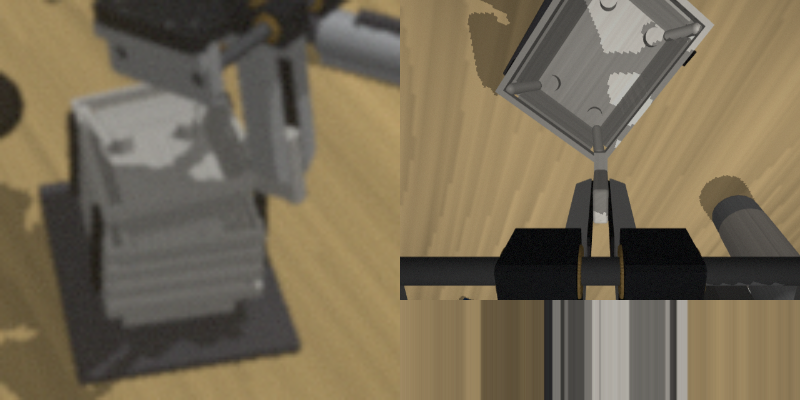

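The top tray is tilted up at the tab and the second tray looks in place. A sideways force of about 6 N points towards the tab, so I drop the inward shift for the rest of the turn.

apply_moves:
  deltas:
    - {"offset": [0.3, -0.7, 3.4], "dr": [-1.3, -0.52, 0], "hand": 0}
    - {"offset": [0.3, -0.7, 3.4], "dr": [-1.3, -0.52, 0], "hand": 0}
    - {"offset": [0, 0, 0], "dr": [0, 0, 0], "hand": 0}
    - {"offset": [0, 0, 0], "dr": [0, 0, 0], "hand": 0}

```text
t: 9.22
tcp_pos: [502.4, -227.1, 144.8]
ee_rot: [0.101, 0.555, 0.823, -0.068]
wrist_force: [2.4, -0.2, -1.3]
grip_width: 0.104
finger_force: 30.0
```

apply_moves:
  deltas:
    - {"offset": [0, 0, 3], "dr": [0, 0, 0], "hand": 0}
    - {"offset": [0, 0, 3], "dr": [0, 0, 0], "hand": 0}
    - {"offset": [0, 0, 4], "dr": [0, 0, 0], "hand": 0}
    - {"offset": [0, 0, 0], "dr": [0, 0, 0], "hand": 0}

```text
t: 9.55
tcp_pos: [502.1, -228.2, 155.2]
ee_rot: [0.1, 0.555, 0.823, -0.069]
wrist_force: [-0.2, -1.1, -0.8]
grip_width: 0.104
finger_force: 30.0
```

apply_moves:
  deltas:
    - {"offset": [0, 0, 6], "dr": [0, 0, 0], "hand": 0}
    - {"offset": [0, 0, 8], "dr": [0, 0, 0], "hand": 0}
    - {"offset": [0, 0, 10], "dr": [0, 0, 0], "hand": 0}
    - {"offset": [0, 0, 10], "dr": [0, 0, 0], "hand": 0}
    - {"offset": [0, 0, 10], "dr": [0, 0, 0], "hand": 0}
    - {"offset": [0, 0, 6], "dr": [0, 0, 0], "hand": 0}
    - {"offset": [0, 0, 0], "dr": [0, 0, 0], "hand": 0}

```text
t: 10.13
tcp_pos: [503.7, -228.7, 207.0]
ee_rot: [0.103, 0.555, 0.822, -0.068]
wrist_force: [-0.7, 0.5, -1.1]
grip_width: 0.105
finger_force: 30.0
```

```bash
python3 - <<'E'
from bench import arm
import cv2
import numpy as np
a=arm.read_camera("side")[:,:,::-1][230:400,270:440];b=arm.read_camera("wrist")[:,:,::-1]
cv2.imwrite("pics/p4.png",np.hstack([cv2.resize(a,(400,400)),cv2.resize(b,(400,300))[[*range(300)]+[0]*100]]))
E
```

```text
(no output)
```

View pics/p4.png

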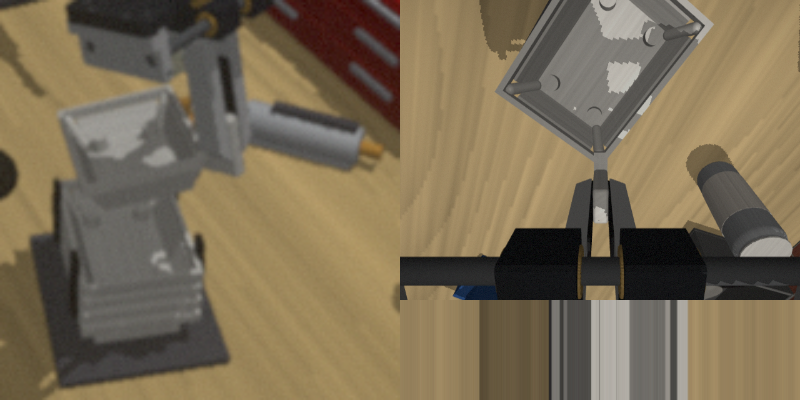

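The tray is free and steady in the grip, and the second tray has stayed in place. I level it and carry it towards the gun.

apply_moves:
  deltas:
    - {"offset": [0, 0, 0], "dr": [2.6, 1.04, 0], "hand": 0}
    - {"offset": [0, 0, 0], "dr": [2.6, 1.04, 0], "hand": 0}
    - {"offset": [0, 0, 0], "dr": [2.6, 1.04, 0], "hand": 0}
    - {"offset": [0, 0, 0], "dr": [2.6, 1.04, 0], "hand": 0}
    - {"offset": [0, 0, 0], "dr": [2.6, 1.04, 0], "hand": 0}
    - {"offset": [4, 9, 0], "dr": [0, 0, 0], "hand": 0}
    - {"offset": [8, 20, 0], "dr": [0, 0, 0], "hand": 0}
    - {"offset": [8, 20, 0], "dr": [0, 0, 0], "hand": 0}
    - {"offset": [8, 20, 0], "dr": [0, 0, 0], "hand": 0}
    - {"offset": [8, 20, 0], "dr": [0, 0, 0], "hand": 0}
    - {"offset": [8, 20, 0], "dr": [0, 0, 0], "hand": 0}
    - {"offset": [8, 20, 0], "dr": [0, 0, 0], "hand": 0}
    - {"offset": [8, 20, 0], "dr": [0, 0, 0], "hand": 0}
    - {"offset": [8, 20, 0], "dr": [0, 0, 0], "hand": 0}
    - {"offset": [6, 15, 0], "dr": [0, 0, 0], "hand": 0}
    - {"offset": [0, 0, -14], "dr": [0, 0, 0], "hand": 0}
    - {"offset": [0, 0, -20], "dr": [0, 0, 0], "hand": 0}
    - {"offset": [0, 0, -20], "dr": [0, 0, 0], "hand": 0}
    - {"offset": [0, 0, -10], "dr": [0, 0, 0], "hand": 0}
    - {"offset": [0, 0, 0], "dr": [0, 0, 0], "hand": 0}

```text
t: 11.9
tcp_pos: [574.2, -43.0, 137.8]
ee_rot: [-0.003, 0.559, 0.829, -0.001]
wrist_force: [-1.2, 1.0, -1.3]
grip_width: 0.105
finger_force: 30.0
```

apply_moves:
  deltas:
    - {"offset": [3, 10, 0], "dr": [0, 0, 0], "hand": 0}
    - {"offset": [4, 15, 0], "dr": [0, 0, 0], "hand": 0}
    - {"offset": [5, 17, 0], "dr": [0, 0, 0], "hand": 0}
    - {"offset": [5, 15, 0], "dr": [0, 0, 0], "hand": 0}
    - {"offset": [2, 6, 0], "dr": [0, 0, 0], "hand": 0}
    - {"offset": [0, 0, 0], "dr": [0, 0, 0], "hand": 0}
    - {"offset": [0, 0, 0], "dr": [0, 0, 0], "hand": 0}
    - {"offset": [0, 0, 0], "dr": [0, 0, 0], "hand": 0}

```text
t: 12.57
tcp_pos: [595.6, 18.3, 141.1]
ee_rot: [0.0, 0.56, 0.829, -0.0]
wrist_force: [-0.5, -0.0, -1.0]
grip_width: 0.107
finger_force: 30.0
```

```bash
python3 - <<'E'
from bench import arm
import cv2
import numpy as np
o=arm.get_obs();print(o)
a=arm.read_camera("side")[:,:,::-1][120:280,240:400];b=arm.read_camera("top")[:,:,::-1][160:320,220:380]
cv2.imwrite("pics/p5.png",np.hstack([cv2.resize(a,(400,400)),cv2.resize(b,(400,400))]))
E
```

```text
{'t': 12.5667, 'joint_pos': array([-8.55756782e-02,  3.56331371e-01,  1.57881176e+00, -6.22317528e-04,
        1.20582790e+00, -4.68404730e-01]), 'joint_velocities': array([-0.00882677,  0.0011088 ,  0.00527806,  0.00400845, -0.00222437,
        0.00039335]), 'effort': array([ 4.17310623e-01, -4.41438603e+01, -2.26015753e+01,  1.56362001e-01,
        7.26683973e-02,  1.47184681e-03]), 'tcp_pos': array([595.58123667,  18.34151619, 141.11968112]), 'ee_rot': array([ 4.13011567e-04,  5.59574750e-01,  8.28779776e-01, -1.02630738e-04]), 'wrist_force': array([-0.46053703, -0.03331183, -1.02634584]), 'ft_torque': array([-0.06461134,  0.02629817,  0.01330057]), 'finger_force': 29.999642372131348, 'grip_width': 0.10717668861153523}
```

View pics/p5.png

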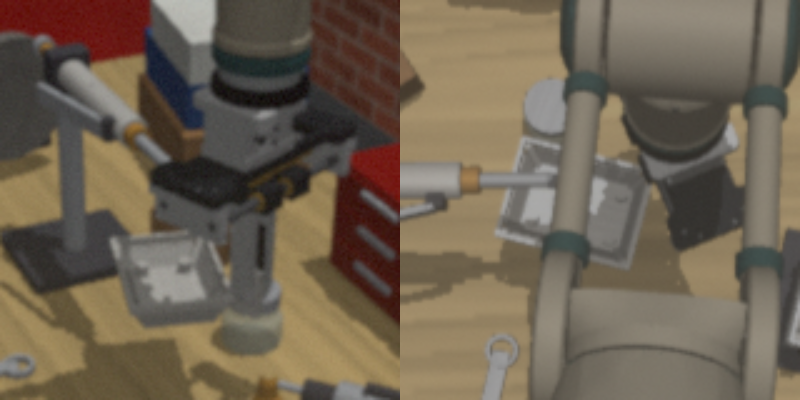

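```bash
python3 - <<'E'
from h import *
A=onz("top",(268.8,216),124);B=onz("top",(312,267.2),124);print(A,B,(A+B)/2,np.linalg.norm(A-B))
E
```

```text
[615.54274262 146.99167852 124.        ] [503.44671581  53.67014522 124.        ] [559.49472921 100.33091187 124.        ] 145.85755997242953
```

apply_moves:
  deltas:
    - {"offset": [2, 3, 0], "dr": [0, 0, 0], "hand": 0}
    - {"offset": [0, 0, 0], "dr": [0, 0, 0], "hand": 0}
    - {"offset": [0, 0, 0], "dr": [0, 0, 0], "hand": 0}
    - {"offset": [0, 0, 0], "dr": [0, 0, 0], "hand": 0}

```text
t: 13.0
tcp_pos: [597.5, 21.7, 140.6]
ee_rot: [-0.0, 0.56, 0.829, -0.0]
wrist_force: [0.4, -0.7, -0.9]
grip_width: 0.102
finger_force: 30.0
```

The tray's middle is now about (561, 103), within 5 mm of the point under the nozzle. It is level, still and touching nothing.

```bash
python3 -c "
from bench import arm
print(arm.finish_job())"
```

```text
the job is handed in; nothing more can be done
None
```

I handed the job in at about 13 s, with no verdict shown. I squeezed the trigger home and let it spring back, and the top tray came off by its tab with the second tray looking unmoved. It is now held level and still, its middle about 5 mm from the point under the nozzle and its floor about 90 mm below the mouth.

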